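Pack a slack top bar with the blade that fits by feel

TASK

The pine top bar stands slack between the clip board's front fence and its spring clips. Find by feel which of the three packing blades slides down between the fence and the bar, at the white middle mark, with a definite drag - not one that drops in loose, and never force one that will not go - and leave that blade pressed fully home there, shoulder down on the fence. Every blade that is not the right one must stand fully home in its own colour-marked slot in the rack, and the loose things on the bench stay as they are.

Things in the scene. Friction and masses are not known exactly. Their poses are not given: they have to be found in the camera images.
- throat (a point): Where the blade goes in: point on the upright back face of the dark front fence, at its top edge (60 mm above the bench) and at the white mark in its middle. x points square to the fence, away from the robot, to the top bar; y along the fence to the left; z up. Fence 20 mm thick, 300 mm long. Free depth behind the fence here: 42 mm below its top.
- clipboard: The fixed clip board (plywood, 205 x 440 x 18 mm) with fence, rests and clips; origin on the bench, 60 mm behind the fence's back face; axes as throat. A loose pine top bar (432 mm long, 20 mm deep, top level with the fence) stands on two rests parallel to the fence, its back at the clips. Two more bars wait between pegs (76 mm high) at the board's rear.
- clips (a point): Half-way between the pads of the two steel spring clips (90 mm left and right of the middle), 36 mm behind the fence's back face, 50 mm above the bench. Each clip presses with 2 N at first touch, 0.7 N more per mm, and gives 4 mm at most, springing back slowly. The bar before them is 21, 25 or 29 mm wide, so the open gap at the fence is 15, 11 or 7 mm: this changes from start to start.
- green_handle (a point): Centre of the green packing blade's handle: beech block 30 (x) by 36 (y) by 50 mm high (z), its top 10 mm green with 1 black dot. Its underside, 25 mm below this point, is the shoulder that stops the blade. Starts fully home in its own slot. x across the thickness, z up.
- blade_green: The green blade, origin in the middle of its shoulder plane. Below it an aluminium blade 9 mm thick (x), 30 mm wide (y), 38 mm long, the last 18 mm bevelled evenly on both faces to a 2 mm nose; about 110 g in all. Slides with a drag of roughly 3 to 8 N (up to 16 N while its bevel wedges in) in a 7 mm gap, drops freely into a wider one, jams part way in a narrower one.
- slot_green (a point): Mouth of the green blade's own slot: centre of the slot in the top face of its fixed wooden block (50 x 66 x 42 mm, top 52 mm above the bench), with green labels with 1 black dot. Slot 12 mm (x) by 34 mm (y), 42 mm deep. Blade home: handle centre 25 mm above this point. x across the slot's narrow side, away from the robot; z up.
- yellow_handle (a point): Centre of the yellow packing blade's handle: beech block 30 (x) by 36 (y) by 50 mm high (z), its top 10 mm yellow with 2 black dots. Its underside, 25 mm below this point, is the shoulder that stops the blade. Starts fully home in its own slot. x across the thickness, z up.
- blade_yellow: The yellow blade, origin in the middle of its shoulder plane. Below it an aluminium blade 13 mm thick (x), 30 mm wide (y), 38 mm long, the last 18 mm bevelled evenly on both faces to a 6 mm nose; about 110 g in all. Slides with a drag of roughly 3 to 8 N (up to 16 N while its bevel wedges in) in a 11 mm gap, drops freely into a wider one, jams part way in a narrower one.
- slot_yellow (a point): Mouth of the yellow blade's own slot: centre of the slot in the top face of its fixed wooden block (50 x 66 x 42 mm, top 52 mm above the bench), with yellow labels with 2 black dots. Slot 16 mm (x) by 34 mm (y), 42 mm deep. Blade home: handle centre 25 mm above this point. x across the slot's narrow side, away from the robot; z up.
- red_handle (a point): Centre of the red packing blade's handle: beech block 30 (x) by 36 (y) by 50 mm high (z), its top 10 mm red with 3 black dots. Its underside, 25 mm below this point, is the shoulder that stops the blade. Starts fully home in its own slot. x across the thickness, z up.
- blade_red: The red blade, origin in the middle of its shoulder plane. Below it an aluminium blade 17 mm thick (x), 30 mm wide (y), 38 mm long, the last 18 mm bevelled evenly on both faces to a 10 mm nose; about 110 g in all. Slides with a drag of roughly 3 to 8 N (up to 16 N while its bevel wedges in) in a 15 mm gap, drops freely into a wider one, jams part way in a narrower one.
- slot_red (a point): Mouth of the red blade's own slot: centre of the slot in the top face of its fixed wooden block (50 x 66 x 42 mm, top 52 mm above the bench), with red labels with 3 black dots. Slot 20 mm (x) by 34 mm (y), 42 mm deep. Blade home: handle centre 25 mm above this point. x across the slot's narrow side, away from the robot; z up.
- frame_grip: Blue plastic frame grip lying loose on the bench, 195 x 100 x 27 mm. Bystander.
- awl: Steel awl with a turned beech handle, lying loose, 138 mm long, 28 mm thick. Bystander.
- spacer_a: White nylon frame spacer, a rectangular collar 38 x 37 x 16 mm lying loose. Bystander.
- spacer_b: The other white nylon frame spacer, alike. Bystander.

How it is judged:
At the end, for the whole second after the job is handed in: One blade upright in the gap, within 25 mm of the middle mark, shoulder within 4 mm of the fence top, pressing on the fence with over 2.5 N. The other two upright in their own slots, shoulders within 4 mm of the block top. All within 0.12 rad of upright and at rest (((x of green_handle in the frame of throat between 0 and 0.016 m and y of green_handle in the frame of throat between -0.025 and 0.025 m and z of green_handle in the frame of throat below 0.029 m and angle between each of green_handle, yellow_handle, red_handle's own z axis and vertical below 0.12 rad and contact force between blade_green and clipboard above 2.5 N and x of yellow_handle in the frame of slot_yellow between -0.007 and 0.007 m and y of yellow_handle in the frame of slot_yellow between -0.008 and 0.008 m and z of yellow_handle in the frame of slot_yellow below 0.029 m and x of red_handle in the frame of slot_red between -0.007 and 0.007 m and y of red_handle in the frame of slot_red between -0.008 and 0.008 m and z of red_handle in the frame of slot_red below 0.029 m) or (x of yellow_handle in the frame of throat between 0 and 0.016 m and y of yellow_handle in the frame of throat between -0.025 and 0.025 m and z of yellow_handle in the frame of throat below 0.029 m and angle between each of yellow_handle, green_handle, red_handle's own z axis and vertical below 0.12 rad and contact force between blade_yellow and clipboard above 2.5 N and x of green_handle in the frame of slot_green between -0.007 and 0.007 m and y of green_handle in the frame of slot_green between -0.008 and 0.008 m and z of green_handle in the frame of slot_green below 0.029 m and x of red_handle in the frame of slot_red between -0.007 and 0.007 m and y of red_handle in the frame of slot_red between -0.008 and 0.008 m and z of red_handle in the frame of slot_red below 0.029 m) or (x of red_handle in the frame of throat between 0 and 0.016 m and y of red_handle in the frame of throat between -0.025 and 0.025 m and z of red_handle in the frame of throat below 0.029 m and angle between each of red_handle, green_handle, yellow_handle's own z axis and vertical below 0.12 rad and contact force between blade_red and clipboard above 2.5 N and x of green_handle in the frame of slot_green between -0.007 and 0.007 m and y of green_handle in the frame of slot_green between -0.008 and 0.008 m and z of green_handle in the frame of slot_green below 0.029 m and x of yellow_handle in the frame of slot_yellow between -0.007 and 0.007 m and y of yellow_handle in the frame of slot_yellow between -0.008 and 0.008 m and z of yellow_handle in the frame of slot_yellow below 0.029 m)) and linear speed of each of blade_green, blade_yellow, blade_red below 0.01 m/s); the robot touches nothing.
It fails at once if a bystander (frame grip, awl, spacer) is moved more than 30 mm (distance of any of frame_grip, awl, spacer_a, spacer_b from where it was at the start of the episode above 0.03 m).
It fails at once if a blade is forced: pressed on the clip board with more than 70 N (contact force between any of blade_green, blade_yellow, blade_red and clipboard above 70 N).
It also fails if it takes over 64 s, if anything falls off the work surface, if the arm or the gripper's body presses on something with over 40 N, if the wrist force passes 120 N, or if a joint passes its speed limit or range.

ROBOT

A 6-joint arm with a two-finger parallel gripper is mounted at the origin on the work surface. World frame = base frame: x ahead of the robot, y to its left, z up, the work surface at z = 0. Lengths are in m, angles in rad, forces in N, time in s.
With the tool pointing down it reaches from about 0.225 to 0.875 m from the base axis. Payload 3.4 kg.
Tool frame: the origin (TCP) lies between the finger pads; the fingertips stand 17 mm ahead of it and the grasp point (between the pads) lies 2 mm behind it; y points along the fingers, z is the direction in which the jaws open and shut, and the axes are right-handed (so a half turn about y gives the same grasp; the last joint's range is limited). The gripper opens to 85 mm and grips with 20 to 120 N. Pads are 22 mm wide; open, the fingers measure 114 mm over their backs; the gripper's body (76 mm by 85 mm) begins 54 mm behind the grasp point. The pads swing forward as they close: fully open they stand 13 mm farther back than shut.
Start: joints at [-0.121, 0.276, 1.505, -0, 1.361, -0.121], TCP at [0.575, -0, 0.248] pointing down, gripper open.
Joint ranges: [-2.89, 2.89], [-0.75, 2.08], [0.22, 2.7], [-1.18, 4.32], [0.11, 2.71], [-2.7, 2.7]. Speed limits (rad/s): [2.57, 2.57, 3.14, 3.14, 3.14, 3.14].

INTERFACE

Orientations are given as a unit quaternion [w, x, y, z].
In Python, from rig import manip, get_image, camera_model, sign_off, spot_in, silhouettes, spot_point gives the robot as it stands.
- The arm moves only by the tool jog_arm, never from a script. Its argument "targets" is a list of rows, each a list of 3 entries, a list of its own where there are three numbers: the finger opening in m, from 0 to 0.0854, then the shift along the world's x, y, z in m, then the turn about the world's z in rad. In form: [[claw, [x, y, z], spin], ...]. A call has 1 to 10 rows; each row shifts and turns the commanded pose from where the row before left it; what a row does not reach is not made up. A row lasts 1/8 s, in which the tool goes at most 62.5 mm and 10.7 degrees, less where a joint would pass 70% of its speed; a pose out of reach is approached as far as the arm can. A call with a gripper value outside its range is refused whole. The fingers move at their own pace and stop on an object; "force" is the grip in N (left out, the last holds). Time passes only in rows, so rows that do not move let the fingers close. It gives the time, the measured TCP pose, the force and the opening at its end, in the units of the state.
- manip.get_state(): the state, without advancing time (a new reading comes with each control period).
- get_image(name): name is "scene" or "side" or "wrist"; returns (picture, depth): 384x512x3 uint8, red, green, blue; 384x512 float32, m along the optical axis (not along the pixel's ray), 0 where there is no reading.
- camera_model(name): a dict with "mtx" (3x3 intrinsics, pixels), "world_from_camera" (4x4, takes a point from camera to world coordinates). Camera axes: x right, y up, looking along -z (the intrinsics and any distortion apply to the point x, -y, -z); pixel columns grow to the right and rows downward; lengths in m; the calibration is good to about 2 mm. A picture is of the moment at which its call begins: read the wrist's pose just before it. camera_model takes no time and is no camera call; for the wrist camera it gives the pose at the moment of the call.
- sign_off(): hands the job in, once; it reports no verdict.
Trained networks look in the newest picture that a camera, given by its name, has taken for a name from the list of things; names that differ only in an ending like _2 or _b are one class to them, and where a whole thing is asked for, a point or a joint stands for the part that bears it (a point fixed in the world has none). Each returns a list of dicts, best first, with "score" (0 to 1); they miss things now and then, are a little off and sometimes report something else, mostly with a low value. They report only what shows in the picture. A call takes as long as a camera call.
- spot_in(name, camera): "position" ([column, row] in pixels, amid what is visible of it).
- silhouettes(name, camera): "mask" (384x512 bool, what is visible of it) and "position" ([column, row] in pixels, amid what is visible of it).
- spot_point(name, camera): "position" ([column, row] in pixels: a listed point, or the origin of a listed thing).
The state is a dict: "clock": time; "qpos": joint angles; "qd": joint speeds; "effort": joint torques, N m; "position": TCP position; "ee_rot": TCP orientation; "contact_force": force on the tool from outside, world axes, zero at the start; "moment": the same for the moment, N m; "width": finger opening in m.
Only numpy, scipy, OpenCV 4.12 (cv2) and the standard library are available. Lean on these libraries where they do the work, as an engineer would, in place of code of your own. Each camera call takes 0.05 s, during which the arm holds its last target.

## Working session

There is one attempt and no reset: what is moved stays moved. The work goes in short steps, Python scripts to look and compute and a tool call to move; the robot and the scene stay as the last step left them, time stands still between calls to the robot, and variables do not carry over. Pictures are saved under pics/ and viewed, and the job is handed in when it is done.

Besides the shell and the picture viewer there is one more tool, called after "Call:" in YAML: its name, and indented under it one key for each argument. jog_arm: Moves the arm, as the interface text tells. Its arguments: {"type":"object","properties":{"targets":{"type":"array","items":{"type":"array"}},"force":{"type":"number"}},"required":["targets"]}

```bash
ls; mkdir -p pics
cat > h.py <<'E'
import numpy as np, cv2
from rig import manip, get_image, camera_model, sign_off, spot_in, silhouettes, spot_point
def save(n,f):
    im,d=get_image(n); cv2.imwrite('pics/'+f,im[:,:,::-1].copy()); return im,d
def ray(n,px,cm=None):
    c=cm or camera_model(n); K=np.array(c['mtx']); T=np.array(c['world_from_camera'])
    v=np.linalg.inv(K)@[px[0],px[1],1]; v=np.array([v[0],-v[1],-v[2]])
    return T[:3,3],T[:3,:3]@v
def atdepth(n,px,d,cm=None):
    o,v=ray(n,px,cm); return o+v*d
def atz(n,px,z,cm=None):
    o,v=ray(n,px,cm); return o+v*(z-o[2])/v[2]
def tri(rs):
    A=np.zeros((3,3));b=np.zeros(3)
    for o,v in rs:
        v=v/np.linalg.norm(v);P=np.eye(3)-np.outer(v,v);A+=P;b+=P@o
    x=np.linalg.solve(A,b)
    return x,[np.linalg.norm((np.eye(3)-np.outer(v,v)/(v@v))@(x-o)) for o,v in rs]
E
python3 - <<'E'
from h import *
s=manip.get_state();print({k:np.round(v,4) for k,v in s.items()})
print(camera_model('scene').keys())
names=['throat','clips','green_handle','slot_green','yellow_handle','slot_yellow','red_handle','slot_red']
R={}
for c in ['scene','side','wrist']:
    im,d=save(c,c+'0.png'); cm=camera_model(c)
    for n in names:
        r=spot_point(n,c)
        if r:
            p=r[0]['position']; R.setdefault(n,[]).append(ray(c,p,cm))
            dd=d[int(p[1]),int(p[0])]
            print(c,n,np.round(p,1),round(r[0]['score'],2),np.round(atdepth(c,p,dd,cm),4))
for n in R:
    if len(R[n])>1: x,e=tri(R[n]);print(n,np.round(x,4),np.round(e,4))
print(manip.get_state()['clock'])
E
```

```text
pics
{'clock': np.float64(0.0), 'qpos': array([-0.121 ,  0.2766,  1.5062, -0.    ,  1.3607, -0.121 ]), 'qd': array([ 0.0013, -0.0005, -0.0016, -0.0006, -0.0017, -0.0009]), 'effort': array([ 6.00000e-04, -4.16768e+01, -2.45809e+01, -2.00000e-04,
        1.11000e-02,  0.00000e+00]), 'position': array([0.5745, 0.    , 0.2474]), 'ee_rot': array([ 0.4996, -0.5004,  0.5005, -0.4995]), 'contact_force': array([-0.2908,  0.1457, -0.1641]), 'moment': array([-0.0223, -0.0419, -0.0214]), 'width': np.float64(0.0856)}
dict_keys(['mtx', 'world_from_camera'])
scene throat [210.2 203.9] 0.58 [ 0.6511 -0.0221  0.0538]
scene clips [199.1 206.1] 0.79 [ 0.6829 -0.023   0.06  ]
scene green_handle [266.3 179.2] 0.72 [0.486  0.0018 0.0861]
scene slot_green [268.1 182.1] 0.81 [0.4813 0.0038 0.0751]
scene yellow_handle [284.2 190.3] 0.87 [0.4827 0.0843 0.1013]
scene slot_yellow [287.1 200.1] 0.65 [0.4746 0.0878 0.0664]
scene red_handle [251.  161.8] 0.72 [ 0.4862 -0.0815  0.0964]
scene slot_red [250.4 170.3] 0.6 [ 0.4883 -0.0831  0.0655]
side throat [296.4 184. ] 0.95 [0.6616 0.0016 0.0554]
side clips [306.1 
[... 586 characters left out ...]
slot_green [138.6  90.4] 0.43 [0.4821 0.0659 0.0952]
wrist yellow_handle [127.1  86.1] 0.76 [0.4756 0.0691 0.101 ]
wrist red_handle [155.2 270.4] 0.92 [ 0.5318 -0.0056  0.2438]
wrist slot_red [153.6 269. ] 0.23 [ 0.5316 -0.0041  0.2451]
throat [ 0.6505 -0.015   0.0637] [0.0046 0.0041 0.0046]
clips [ 0.6811 -0.0206  0.062 ] [0.0024 0.002  0.0015]
green_handle [ 0.4734 -0.0141  0.0732] [0.0029 0.0019 0.002 ]
slot_green [0.4808 0.0253 0.0593] [0.0263 0.0314 0.0416]
yellow_handle [0.4673 0.0646 0.0769] [0.0034 0.0036 0.0046]
slot_yellow [0.4626 0.0664 0.0454] [0.0032 0.0032]
red_handle [ 0.4767 -0.1026  0.0787] [0.0025 0.0027 0.0018]
slot_red [ 0.4709 -0.108   0.0515] [0.007  0.0035 0.0064]
1.35
```

View images.

```bash
python3 -c "
import cv2
for n in ['scene','side','wrist']:
    im=cv2.imread(f'pics/{n}0.png'); cv2.imwrite(f'pics/{n}0b.png',cv2.resize(im,(800,600),interpolation=cv2.INTER_CUBIC))"
```

```text
(no output)
```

View pics/scene0b.png

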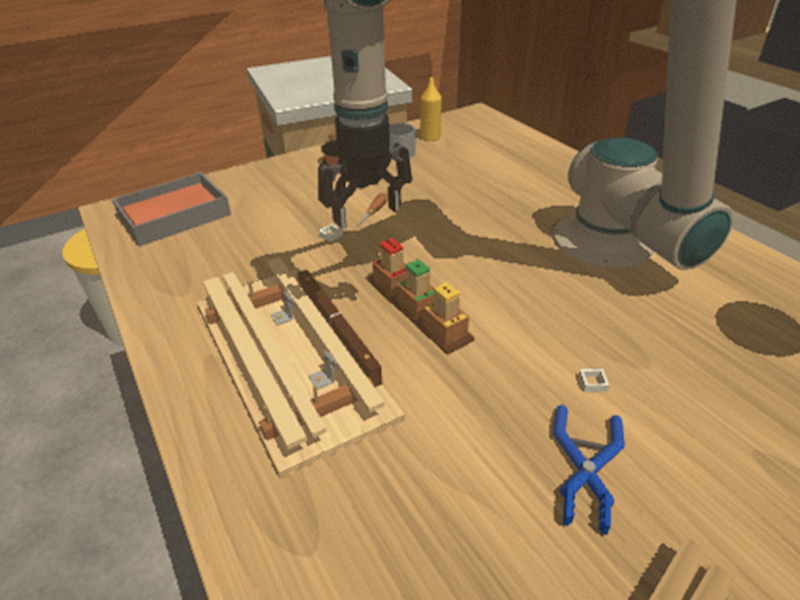

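View pics/side0b.png

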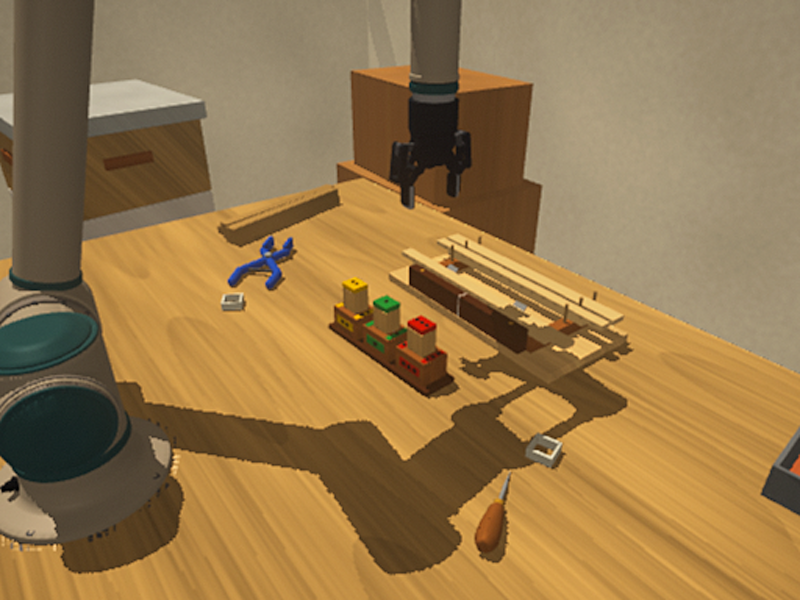

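View pics/wrist0b.png

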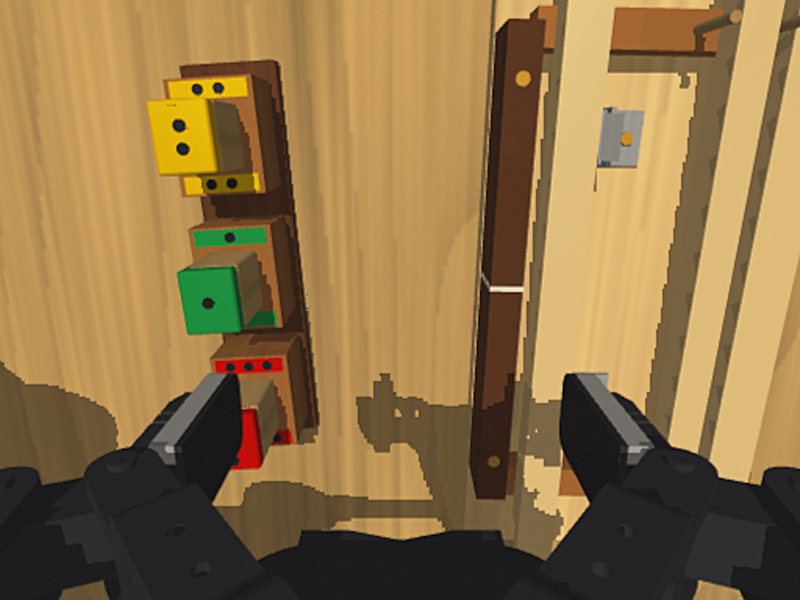

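Run:
```python
import cv2
from h import *
im=cv2.imread('pics/wrist0.png')
a=im[120:260,290:400]; cv2.imwrite('pics/wz.png',cv2.resize(a,None,fx=4,fy=4,interpolation=cv2.INTER_NEAREST)[:600])
c=camera_model('wrist');print(np.round(c['world_from_camera'],4),c['mtx'])
for px in [(336,185),(312,185),(334,185),(338,185),(384,185)]: print(px,atz('wrist',px,.06,c))
```

```text
[[ 1.000e+00 -2.000e-03  4.000e-04  5.741e-01]
 [ 1.800e-03  9.624e-01  2.715e-01  6.830e-02]
 [-9.000e-04 -2.715e-01  9.624e-01  3.721e-01]
 [ 0.000e+00  0.000e+00  0.000e+00  1.000e+00]] [[342.70628593   0.         256.25132029]
 [  0.         342.70628593 184.17925163]
 [  0.           0.           1.        ]]
(336, 185) [ 0.64947998 -0.02044839  0.06      ]
(312, 185) [ 0.62676091 -0.02049467  0.06      ]
(334, 185) [ 0.64758684 -0.02045224  0.06      ]
(338, 185) [ 0.6513731  -0.02044453  0.06      ]
(384, 185) [ 0.69490905 -0.02035584  0.06      ]
```

View pics/wz.png

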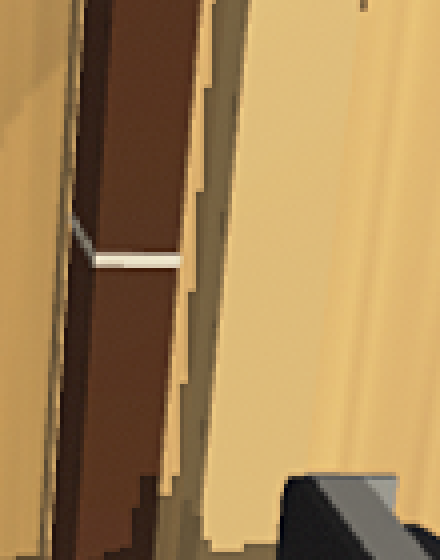

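Call:
jog_arm:
  targets:
    - [0.06,[0.05,0,-0.05],0]
    - [0.06,[0.03,0,-0.05],0]
    - [0.06,[0,0,0],0]

```text
clock: 1.72
position: [0.648, 0.0001, 0.1488]
ee_rot: [0.498, -0.502, 0.502, -0.497]
contact_force: [0.2, 0.7, 0.5]
width: 0.0602
```

Run:
```python
from h import *
c=camera_model('wrist'); im,d=save('wrist','w1.png'); np.savez('w1.npz',im=im,d=d,T=c['world_from_camera'],K=c['mtx'])
for n in ['throat','clips','yellow_handle','green_handle','red_handle']:
    for r in spot_point(n,'wrist')[:1]: print(n,np.round(r['position'],1),r['score'],atz('wrist',r['position'],.06,c))
cv2.imwrite('pics/w1b.png',cv2.resize(im[:,:,::-1],(800,600),interpolation=cv2.INTER_CUBIC))
s=manip.get_state();print(s['clock'],s['position'])
```

```text
throat [263.2 225.1] 0.6 [ 0.65086128 -0.01982281  0.06      ]
2.025 [ 6.49536727e-01 -6.83855358e-05  1.56620501e-01]
```

View pics/w1b.png

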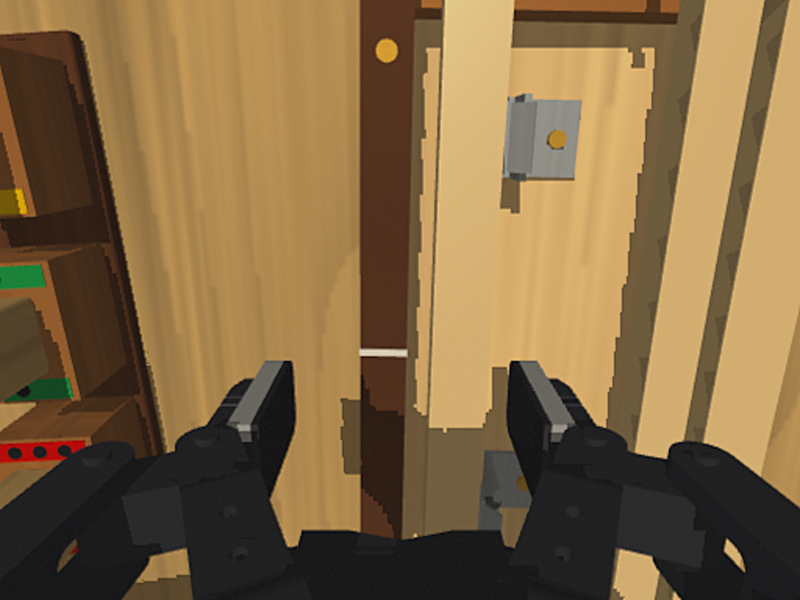

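Run:
```python
from h import *
s0=manip.get_state()['position']
c=camera_model('wrist'); im,d=save('wrist','w2.png'); np.savez('w2.npz',im=im,d=d,T=c['world_from_camera'],K=c['mtx'])
s=manip.get_state();print(s['clock'],s0,s['position'])
for r in [150,180,200,215,222,225,228,235,250]:
    row=[]
    for u in range(225,330):
        P=atdepth('wrist',(u,r),d[r,u],c); row.append((u,P))
    # segments by z
    top=[(u,P) for u,P in row if .055<P[2]<.066]
    us=[u for u,_ in top]; seg=[];st=0
    for i in range(1,len(us)+1):
        if i==len(us) or us[i]!=us[i-1]+1:
            seg.append((us[st],us[i-1],np.round(top[st][1],4),np.round(top[i-1][1],4))); st=i
    print(r,seg)
```

```text
2.075 [ 6.49536727e-01 -6.83855358e-05  1.56620501e-01] [ 6.49429656e-01 -5.26596213e-05  1.56437410e-01]
150 [(227, 257, array([0.6296, 0.0285, 0.0571]), array([0.6493, 0.0286, 0.0575])), (274, 311, array([0.6604, 0.0288, 0.0585]), array([0.6847, 0.0288, 0.0583]))]
180 [(227, 256, array([0.6292, 0.0083, 0.0578]), array([0.6487, 0.0082, 0.0573])), (273, 310, array([0.6601, 0.0084, 0.0583]), array([0.6848, 0.0086, 0.0589]))]
200 [(227, 256, array([ 0.629 , -0.0054,  0.0594]), array([ 0.6487, -0.0055,  0.059 ])), (272, 308, array([ 0.6597, -0.0064,  0.0561]), array([ 0.6842, -0.0056,  0.0585]))]
215 [(228, 256, array([ 0.6294, -0.0165,  0.0586]), array([ 0.6487, -0.0166,  0.0583])), (272, 307, array([ 0.6598, -0.0171,  0.0571]), array([ 0.684 , -0.0166,  0.0582]))]
222 [(227, 256, array([ 0.6286, -0.0218,  0.0583]), array([ 0.6487, -0.0221,  0.0575])), (272, 307, array([ 0.6599, -0.0218,  0.0582]), array([ 0.6842, -0.0217,  0.0584]))]
225 [(228, 255, array([ 0.6293, -0.0239,  0.0586]), array([ 0.648 , -0.0242,  0.058 ])), (272, 307, array([ 0.66  , -0.0246,  0.0569]), array([ 0.6844, -0.0242,  0.0579]))]
228 [(228, 255, array([ 0.6291, -0.0267,  0.0573]), array([ 0.648 , -0.0259,  0.0593])), (271, 306, array([ 0.6593, -0.0274,  0.0558]), array([ 0.6837, -0.0264,  0.058 ]))]
235 [(228, 255, array([ 0.6291, -0.0317,  0.0582]), array([ 0.648 , -0.0315,  0.0585])), (271, 306, array([ 0.6594, -0.0324,  0.0565]), array([ 0.684 , -0.0317,  0.058 ]))]
250 [(228, 255, array([ 0.6288, -0.0435,  0.0577]), array([ 0.6481, -0.043 ,  0.0586])), (271, 305, array([ 0.6594, -0.0429,  0.0589]), array([ 0.6838, -0.0437,  0.0572]))]
```

Run:
```python
from h import *
T=np.array([[1,-.002,.0004,.5741],[.0018,.9624,.2715,.0683],[-.0009,-.2715,.9624,.3721],[0,0,0,1]]);K=camera_model('wrist')['mtx']
W0=dict(mtx=K,world_from_camera=T)
# mark & fence edge in w2
z=np.load('w2.npz'); c2=dict(mtx=z['K'],world_from_camera=z['T']); im=z['im'].astype(int)
for r in range(222,230): print(r,im[r,240],atz('wrist',(242,r),.06,c2).round(4))
cams={'scene':cv2.imread('pics/scene0.png'),'side':cv2.imread('pics/side0.png'),'wrist':cv2.imread('pics/wrist0.png')}
rng={'yellow':(22,30),'green':(50,80),'red':(0,5)}
for n,img in cams.items():
    hsv=cv2.cvtColor(img,cv2.COLOR_BGR2HSV); c=W0 if n=='wrist' else camera_model(n)
    for col,(a,b) in rng.items():
        m=((hsv[...,0]>=a)&(hsv[...,0]<=b)&(hsv[...,1]>215)&(hsv[...,2]>90)).astype(np.uint8)
        k,l,st,ce=cv2.connectedComponentsWithStats(m)
        for i in range(1,k):
            if st[i,4]>12 and 60<ce[i,0]<330 and 30<ce[i,1]<300:
                big=ce[i]
                print(n,col,st[i,4],st[i,:4],big.round(1),'z.102',atz(n,big,.102,c).round(4)[:2],'z.052',atz(n,big,.052,c).round(4)[:2])
```

```text
222 [208 193 168] [ 0.6391 -0.0211  0.06  ]
223 [130 106  86] [ 0.6391 -0.0219  0.06  ]
224 [69 35 15] [ 0.6391 -0.0226  0.06  ]
225 [78 45 27] [ 0.6391 -0.0233  0.06  ]
226 [79 46 27] [ 0.639  -0.0241  0.06  ]
227 [80 47 30] [ 0.639  -0.0248  0.06  ]
228 [80 48 28] [ 0.639  -0.0256  0.06  ]
229 [79 47 27] [ 0.639  -0.0263  0.06  ]
side yellow 61 [220 177  15   9] [226.7 181.1] z.102 [0.4645 0.064 ] z.052 [0.5146 0.1437]
side red 120 [261 202  18  12] [269.4 207.7] z.102 [ 0.471  -0.1089] z.052 [ 0.5218 -0.0473]
side red 30 [256 229  12  12] [261.8 234. ] z.102 [ 0.3924 -0.1808] z.052 [ 0.435  -0.1267]
wrist yellow 2356 [94 49 65 63] [121.   80.3] z.102 [0.4718 0.0733] z.052 [0.4528 0.0742]
wrist yellow 424 [118 111  48  14] [141.8 117.2] z.102 [0.4851 0.0459] z.052 [0.4686 0.0418]
wrist green 13 [144 147  13   1] [150. 147.] z.102 [0.4895 0.0226] z.052 [0.4738 0.0142]
wrist green 13 [127 148  13   1] [133. 148.] z.102 [0.4759 0.0218] z.052 [0.4577 0.0132]
wrist green 13 [135 171  13   1] [141. 171.] z.102 [0.4806 0.003 ] z.052 [ 0.4633 -0.0091]
wrist green 35 [114 173   5  29] [116.  186.1] z.102 [ 0.4589 -0.0098] z.052 [ 0.4376 -0.0243]
wrist green 14 [119 172  14   1] [125.5 172. ] z.102 [0.4679 0.0021] z.052 [ 0.4483 -0.0101]
wrist green 15 [124 212  15   1] [131. 212.] z.102 [ 0.469  -0.0323] z.052 [ 0.4496 -0.051 ]
wrist red 241 [137 229  44  10] [159.8 233.5] z.102 [ 0.4917 -0.0518] z.052 [ 0.4765 -0.0741]
wrist red 392 [148 262  19  38] [159.1 283.5] z.102 [ 0.4875 -0.1001] z.052 [ 0.4715 -0.1313]
wrist red 42 [177 276  10   8] [182.4 279.1] z.102 [ 0.5086 -0.0956] z.052 [ 0.4964 -0.126 ]
```

Call:
jog_arm:
  targets:
    - [0.06,[-0.04,0,0.045],0]
    - [0.06,[-0.06,0,0.05],0]
    - [0.06,[-0.06,0,0],0]
    - [0.06,[-0.02,0,0],0]
    - [0.06,[0,0,0],0]
    - [0.06,[0,0,0],0]

```text
clock: 2.82
position: [0.4825, -0.0002, 0.2401]
ee_rot: [-0.501, 0.499, -0.499, 0.501]
contact_force: [0.0, 0.3, -0.0]
width: 0.06
```

Run:
```python
from h import *
c=camera_model('wrist'); im,d=save('wrist','w3.png'); np.savez('w3.npz',im=im,d=d,T=c['world_from_camera'],K=c['mtx'])
for n in ['slot_yellow','yellow_handle','green_handle','red_handle']:
    for r in spot_point(n,'wrist')[:1]: print(n,np.round(r['position'],1),r['score'],atz('wrist',r['position'],.077,c))
cv2.imwrite('pics/w3b.png',cv2.resize(im[:,:,::-1],(800,600),interpolation=cv2.INTER_CUBIC))
s=manip.get_state();print(s['clock'],s['position'])
```

```text
yellow_handle [238.9  83.9] 0.98 [0.46785171 0.07082129 0.077     ]
green_handle [244.4 185.4] 0.69 [ 0.47161531 -0.01397902  0.077     ]
red_handle [250.9 276.9] 0.95 [ 0.47704459 -0.10359654  0.077     ]
3.075 [ 4.82050601e-01 -7.76952118e-05  2.38793923e-01]
```

View pics/w3b.png

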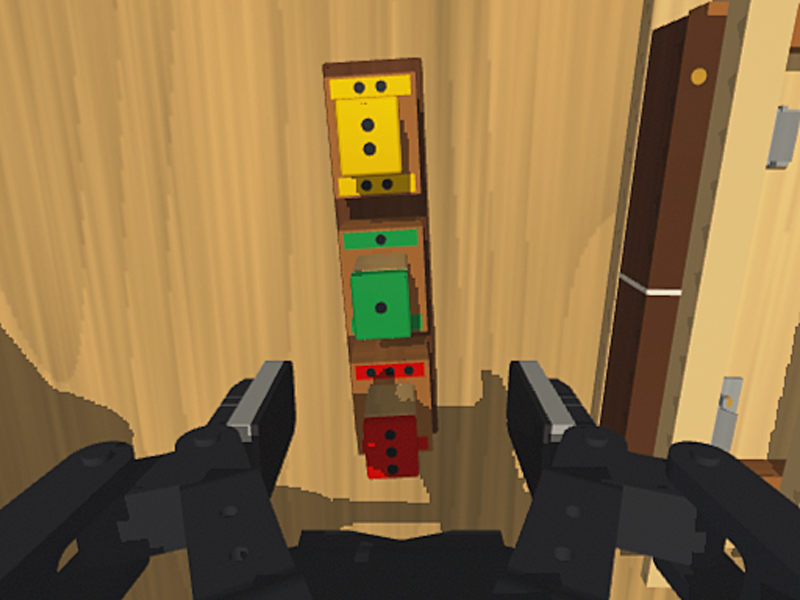

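Run:
```python
from h import *
z=np.load('w3.npz'); c=dict(mtx=z['K'],world_from_camera=z['T']); d=z['d']; im=z['im']
v,u=np.mgrid[0:384,0:512]
K=c['mtx'];T=c['world_from_camera']
x=(u-K[0,2])/K[0,0]*d; y=-(v-K[1,2])/K[1,1]*d
P=np.stack([x,y,-d],-1)@T[:3,:3].T+T[:3,3]
np.save('P3.npy',P)
print(np.median(P[100:130,40:150,2]))
for n,(x0,x1,y0,y1) in dict(yellow=(.43,.51,.03,.11),green=(.43,.51,-.05,.02),red=(.43,.51,-.14,-.07)).items():
    m=(P[...,2]>.092)&(P[...,2]<.107)&(P[...,0]>x0)&(P[...,0]<x1)&(P[...,1]>y0)&(P[...,1]<y1)&(u<330)&(u>200)
    q=P[m]; 
    r=cv2.minAreaRect((q[:,:2]*1e3).astype(np.float32)); print(n,m.sum(),np.median(q[:,2]),np.round(q[:,:2].mean(0),4),r)
# rack top (block) extents at z .045-.055
m=(P[...,2]>.044)&(P[...,2]<.056)&(P[...,0]>.42)&(P[...,0]<.53)&(P[...,1]>-.15)&(P[...,1]<.12)&(u>180)&(u<300)
q=P[m][:,:2]; print(cv2.minAreaRect((q*1e3).astype(np.float32)))
```

```text
-0.0015334811952936456
yellow 2004 0.10021134693386682 [0.4667 0.0683] ((466.5126953125, 68.00334930419922), (30.090482711791992, 36.127872467041016), 3.5871427059173584)
green 1613 0.10015112192756337 [ 0.4717 -0.0153] ((471.6762390136719, -16.615320205688477), (30.028854370117188, 36.38040542602539), 3.47641658782959)
red 1346 0.10016687982379244 [ 0.4768 -0.099 ] ((476.7726745605469, -100.8494644165039), (30.005640029907227, 36.80476379394531), 3.5952634811401367)
((471.6549072265625, -17.230613708496094), (50.15220260620117, 236.88665771484375), 3.4279274940490723)
```

Call:
jog_arm:
  targets:
    - [0.06,[-0.008,0.034,-0.02],0.03]
    - [0.06,[-0.0075,0.034,-0.03],0.03]
    - [0.06,[0,0,-0.02],0]
    - [0.06,[0,0,0],0]
    - [0.06,[0,0,0],0]

```text
clock: 3.7
position: [0.4667, 0.0678, 0.1697]
ee_rot: [0.515, -0.514, 0.485, -0.485]
contact_force: [0.4, -0.2, -0.2]
width: 0.0599
```

```bash
cat > st.py <<'E'
from h import *
from scipy.spatial.transform import Rotation as R
s=manip.get_state();q=s['ee_rot'];r=R.from_quat([q[1],q[2],q[3],q[0]]).as_matrix()
zt=r[:,2]; print(round(s['clock'],3),s['position'].round(4),'jaw axis yaw',round(np.arctan(zt[1]/zt[0]),4),'toolx',r[:,0].round(3),'F',s['contact_force'].round(2),'M',s['moment'].round(3),'w',round(float(s['width']),4))
E
python3 st.py
```

```text
3.7 [0.4667 0.0678 0.1697] jaw axis yaw 0.0597 toolx [ 0.06  -0.998  0.   ] F [ 0.45 -0.17 -0.22] M [-0.022  0.002  0.008] w 0.0599
```

Call:
jog_arm:
  targets:
    - [0.06,[0,0,-0.04],0]
    - [0.06,[0,0,-0.03],0]
    - [0.06,[0,0,-0.0185],0]
    - [0.06,[0,0,0],0]
    - [0.06,[0,0,0],0]
    - [0.028,[0,0,0],0]
    - [0.026,[0,0,0],0]
    - [0.026,[0,0,0],0]
    - [0.026,[0,0,0],0]
  force: 60

```text
clock: 4.82
position: [0.4666, 0.068, 0.0817]
ee_rot: [0.515, -0.514, 0.484, -0.485]
contact_force: [-0.3, 0.8, 5.5]
width: 0.0293
```

```bash
python3 st.py
```

```text
4.825 [0.4666 0.068  0.0817] jaw axis yaw 0.0602 toolx [ 0.06  -0.998  0.   ] F [-0.32  0.78  5.54] M [0.003 0.161 0.04 ] w 0.0293
```

Call:
jog_arm:
  targets:
    - [0.026,[0,0,0.015],0]
    - [0.026,[0,0,0.025],0]
    - [0.026,[0,0,0.03],0]
    - [0.026,[0,0,0.01],0]
    - [0.026,[0,0,0],0]

```text
clock: 5.45
position: [0.4657, 0.068, 0.1607]
ee_rot: [0.515, -0.515, 0.485, -0.485]
contact_force: [0.1, -0.3, -2.4]
width: 0.0292
```

```bash
python3 st.py
```

```text
5.45 [0.4657 0.068  0.1607] jaw axis yaw 0.06 toolx [ 0.06  -0.998  0.   ] F [ 0.11 -0.3  -2.4 ] M [ 0.026 -0.02  -0.017] w 0.0292
```

Call:
jog_arm:
  targets:
    - [0.026,[0.04,-0.02,0],-0.02]
    - [0.026,[0.05,-0.025,0],-0.03]
    - [0.026,[0.05,-0.025,0],-0.028]
    - [0.026,[0.04,-0.02,0],0]
    - [0.026,[0.0095,0,0],0]
    - [0.026,[0,0,0],0]
    - [0.026,[0,0,0],0]

```text
clock: 6.32
position: [0.6534, -0.0212, 0.1599]
ee_rot: [0.495, -0.496, 0.505, -0.503]
contact_force: [-0.9, 0.9, -1.8]
width: 0.0295
```

```bash
python3 st.py
python3 - <<'E'
from h import *
im,d=save('wrist','w4.png'); c=camera_model('wrist');np.savez('w4.npz',im=im,d=d,T=c['world_from_camera'],K=c['mtx'])
cv2.imwrite('pics/w4b.png',cv2.resize(im[:,:,::-1],(800,600),interpolation=cv2.INTER_CUBIC))
im,d=save('side','s4.png')
cv2.imwrite('pics/s4b.png',cv2.resize(im[120:270,200:420,::-1],(800,545),interpolation=cv2.INTER_CUBIC))
z=np.load('w2.npz'); c2=dict(mtx=z['K'],world_from_camera=z['T']); im=z['im'].astype(int);d=z['d']
xs=[]
for r in range(20,300,4):
    u=np.arange(225,270);P=np.array([atdepth('wrist',(a,r),d[r,a],c2) for a in u])
    m=(P[:,2]>.055)&(P[:,2]<.066)
    if m.sum()>10: xs.append((*P[m][-1],*P[m][0]))
xs=np.array(xs);print(np.polyfit(xs[:,1],xs[:,0],1),np.polyfit(xs[:,4],xs[:,3],1),len(xs),xs[:,1].min(),xs[:,1].max())
E
```

```text
6.325 [ 0.6534 -0.0212  0.1599] jaw axis yaw -0.0173 toolx [-0.017 -1.    -0.   ] F [-0.93  0.89 -1.84] M [ 0.021  0.001 -0.005] w 0.0295
[0.00259209 0.64946608] [0.01632011 0.62938818] 70 -0.08074708986182043 0.10669132250644434
```

View pics/w4b.png

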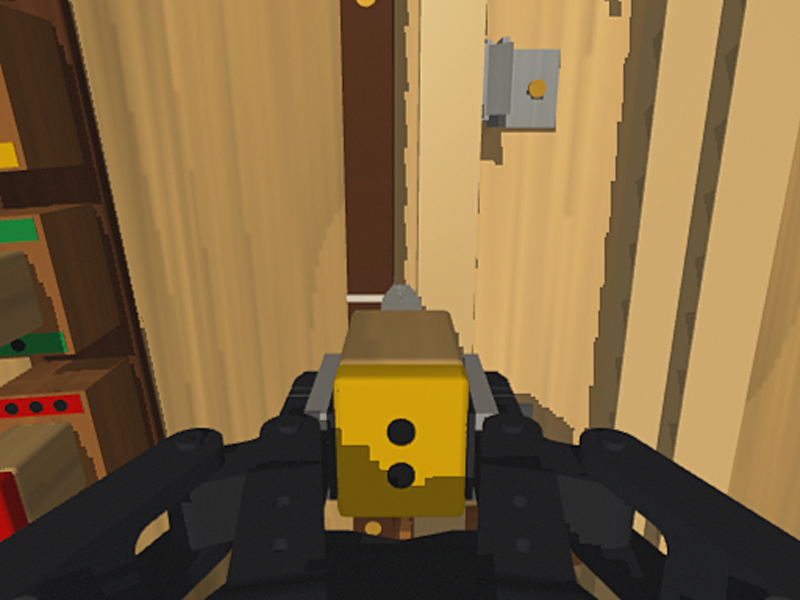

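View pics/s4b.png

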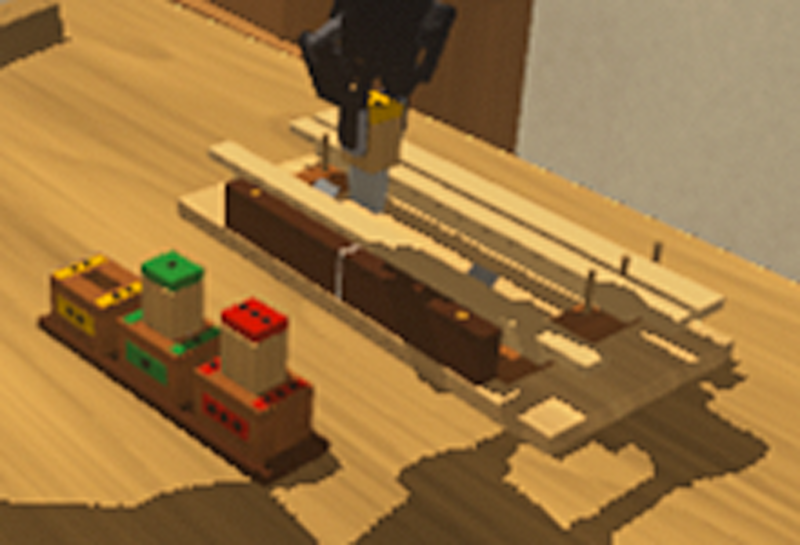

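Call:
jog_arm:
  targets:
    - [0.026,[0.001,0,-0.012],0]
    - [0.026,[0.0005,0,-0.012],0]
    - [0.026,[0,0,0],0]
    - [0.026,[0,0,0],0]

```text
clock: 6.92
position: [0.6567, -0.022, 0.1364]
ee_rot: [0.495, -0.496, 0.505, -0.504]
contact_force: [-0.5, 0.6, -0.9]
width: 0.0298
```

```bash
python3 st.py
python3 - <<'E'
from h import *
im,d=save('wrist','w5.png'); c=camera_model('wrist');np.savez('w5.npz',im=im,d=d,T=c['world_from_camera'],K=c['mtx'])
cv2.imwrite('pics/w5b.png',cv2.resize(im[120:280,180:340,::-1],(600,600),interpolation=cv2.INTER_CUBIC))
E
python3 st.py
```

```text
6.925 [ 0.6567 -0.022   0.1364] jaw axis yaw -0.018 toolx [-0.018 -1.    -0.   ] F [-0.54  0.57 -0.88] M [-0.002  0.032 -0.006] w 0.0298
6.975 [ 0.6569 -0.022   0.1367] jaw axis yaw -0.018 toolx [-0.018 -1.     0.   ] F [ 0.38 -0.62 -1.34] M [ 0.008 -0.053 -0.012] w 0.0294
```

View pics/w5b.png

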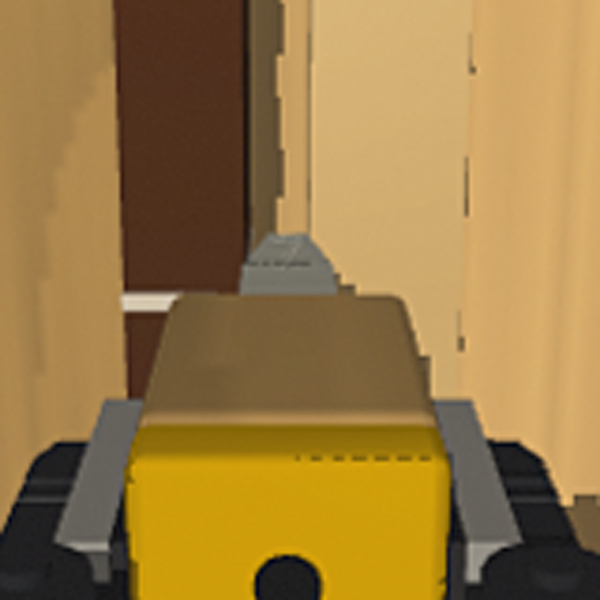

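Call:
jog_arm:
  targets:
    - [0.026,[-0.0012,0,-0.004],0]
    - [0.026,[0,0,-0.006],0]
    - [0.026,[0,0,-0.006],0]
    - [0.026,[0,0,-0.003],0]
    - [0.026,[0,0,0],0]

```text
clock: 7.6
position: [0.6553, -0.022, 0.1172]
ee_rot: [0.495, -0.496, 0.505, -0.504]
contact_force: [0.2, 0.5, -1.8]
width: 0.0292
```

```bash
python3 st.py
```

```text
7.6 [ 0.6553 -0.022   0.1172] jaw axis yaw -0.018 toolx [-0.018 -1.    -0.   ] F [ 0.22  0.49 -1.76] M [-0.002  0.114 -0.008] w 0.0292
```

Call:
jog_arm:
  targets:
    - [0.026,[0,0,-0.002],0]
    - [0.026,[0,0,-0.002],0]
    - [0.026,[0,0,-0.002],0]
    - [0.026,[0,0,0],0]

```text
clock: 8.1
position: [0.6553, -0.022, 0.1121]
ee_rot: [-0.495, 0.495, -0.504, 0.504]
contact_force: [-3.3, -0.1, 4.4]
width: 0.0295
```

```bash
python3 st.py
```

```text
8.1 [ 0.6553 -0.022   0.1121] jaw axis yaw -0.018 toolx [-0.018 -1.     0.   ] F [-3.31 -0.06  4.38] M [0.002 0.549 0.015] w 0.0295
```

Call:
jog_arm:
  targets:
    - [0.026,[0,0,-0.002],0]
    - [0.026,[0,0,-0.002],0]
    - [0.026,[0,0,-0.002],0]
    - [0.026,[0,0,0],0]

```text
clock: 8.6
position: [0.6559, -0.0221, 0.1054]
ee_rot: [-0.496, 0.495, -0.504, 0.505]
contact_force: [-1.1, -0.1, 1.8]
width: 0.0296
```

```bash
python3 st.py
```

```text
8.6 [ 0.6559 -0.0221  0.1054] jaw axis yaw -0.0181 toolx [-0.018 -1.     0.   ] F [-1.13 -0.1   1.75] M [ 0.004  0.239 -0.093] w 0.0296
```

Call:
jog_arm:
  targets:
    - [0.026,[0,0,-0.003],0]
    - [0.026,[0,0,-0.003],0]
    - [0.026,[0,0,-0.003],0]
    - [0.026,[0,0,-0.002],0]
    - [0.026,[0,0,0],0]

```text
clock: 9.22
position: [0.6559, -0.022, 0.0944]
ee_rot: [-0.496, 0.495, -0.504, 0.505]
contact_force: [-0.5, 0.2, 0.5]
width: 0.0295
```

```bash
python3 st.py
```

```text
9.225 [ 0.6559 -0.022   0.0944] jaw axis yaw -0.0181 toolx [-0.018 -1.    -0.   ] F [-0.49  0.21  0.49] M [ 0.012 -0.121 -0.109] w 0.0295
```

Call:
jog_arm:
  targets:
    - [0.026,[0,0,-0.0015],0]
    - [0.026,[0,0,-0.0015],0]

```text
clock: 9.48
position: [0.6559, -0.0221, 0.092]
ee_rot: [-0.496, 0.495, -0.504, 0.505]
contact_force: [-0.2, -0.4, 4.4]
width: 0.0291
```

```bash
python3 st.py
```

```text
9.475 [ 0.6559 -0.0221  0.092 ] jaw axis yaw -0.018 toolx [-0.018 -1.     0.   ] F [-0.19 -0.36  4.39] M [-0.008 -0.006 -0.097] w 0.0291
```

Call:
jog_arm:
  targets:
    - [0.026,[0,0,-0.0015],0]
    - [0.026,[0,0,-0.001],0]
    - [0.026,[0,0,0],0]

```text
clock: 9.85
position: [0.6559, -0.022, 0.0898]
ee_rot: [-0.496, 0.495, -0.504, 0.505]
contact_force: [-0.5, -0.0, 7.1]
width: 0.029
```

```bash
python3 st.py
```

```text
9.85 [ 0.6559 -0.022   0.0898] jaw axis yaw -0.018 toolx [-0.018 -1.     0.   ] F [-0.48 -0.05  7.13] M [ 0.012  0.086 -0.107] w 0.029
```

Call:
jog_arm:
  targets:
    - [0.026,[0,0,-0.0007],0]
    - [0.026,[0,0,0],0]

```text
clock: 10.1
position: [0.6559, -0.022, 0.0897]
ee_rot: [-0.496, 0.495, -0.504, 0.505]
contact_force: [-0.1, -0.9, 10.3]
width: 0.0295
```

```bash
python3 st.py
```

```text
10.1 [ 0.6559 -0.022   0.0897] jaw axis yaw -0.018 toolx [-0.018 -1.     0.   ] F [-0.14 -0.93 10.3 ] M [ 0.003  0.278 -0.145] w 0.0295
```

Call:
jog_arm:
  targets:
    - [0.026,[0,0,-0.001],0]
    - [0.026,[0,0,0],0]

```text
clock: 10.35
position: [0.6559, -0.022, 0.0897]
ee_rot: [-0.496, 0.495, -0.504, 0.505]
contact_force: [-3.0, 0.3, 13.6]
width: 0.0293
```

```bash
python3 st.py
```

```text
10.35 [ 0.6559 -0.022   0.0897] jaw axis yaw -0.018 toolx [-0.018 -1.     0.   ] F [-3.01  0.25 13.62] M [ 0.064  0.561 -0.205] w 0.0293
```

Firm stop at the expected height: the shoulder is home. I'll release and retreat.

Call:
jog_arm:
  targets:
    - [0.035,[0,0,0],0]
    - [0.055,[0,0,0],0]
    - [0.055,[0,0,0],0]
    - [0.055,[0,0,0.02],0]
    - [0.055,[0,0,0.04],0]
    - [0.055,[0,0,0.05],0]
    - [0.06,[-0.05,0,0.02],0]
    - [0.06,[0,0,0],0]
    - [0.06,[0,0,0],0]

```text
clock: 11.48
position: [0.6057, -0.022, 0.2171]
ee_rot: [-0.496, 0.495, -0.504, 0.505]
contact_force: [0.7, -0.2, -0.1]
width: 0.0601
```

```bash
python3 st.py
python3 - <<'E'
from h import *
c=camera_model('wrist');im,d=save('wrist','w6.png')
cv2.imwrite('pics/w6b.png',cv2.resize(im[:,:,::-1],(800,600),interpolation=cv2.INTER_CUBIC))
im2,_=save('side','s6.png')
cv2.imwrite('pics/s6b.png',cv2.resize(im2[120:270,200:420,::-1],(800,545),interpolation=cv2.INTER_CUBIC))
v,u=np.mgrid[0:384,0:512];K=c['mtx'];T=c['world_from_camera']
P=np.stack([(u-K[0,2])/K[0,0]*d,-(v-K[1,2])/K[1,1]*d,-d],-1)@T[:3,:3].T+T[:3,3]
m=(P[...,2]>.09)&(P[...,2]<.125)&(P[...,0]>.62)&(P[...,0]<.69)&(P[...,1]>-.06)&(P[...,1]<.02)
q=P[m];print(np.percentile(q[:,2],[10,50,90]))
m&=(P[...,2]>np.median(q[:,2])-.004);q=P[m];print(cv2.minAreaRect((q[:,:2]*1e3).astype(np.float32)),np.linalg.lstsq(np.c_[q[:,:2],np.ones(len(q))],q[:,2],rcond=None)[0])
f=(P[...,2]>.052)&(P[...,2]<.064)&(P[...,0]>.625)&(P[...,0]<.65);print('fence z',np.median(P[f][:,2]))
E
python3 st.py
```

```text
11.475 [ 0.6057 -0.022   0.2171] jaw axis yaw -0.0181 toolx [-0.018 -1.    -0.   ] F [ 0.68 -0.21 -0.11] M [ 0.086 -0.039 -0.019] w 0.0601
[0.10248639 0.1080126  0.1090303 ]
((655.11181640625, -21.421621322631836), (35.80103302001953, 30.34853744506836), 89.12506103515625) [ 0.0100199  -0.00895458  0.10135019]
fence z 0.058234608748105626
11.575 [ 0.606  -0.0221  0.2163] jaw axis yaw -0.018 toolx [-0.018 -1.    -0.   ] F [-0.11  0.65  0.2 ] M [ 0.028 -0.    -0.018] w 0.0602
```

View pics/w6b.png

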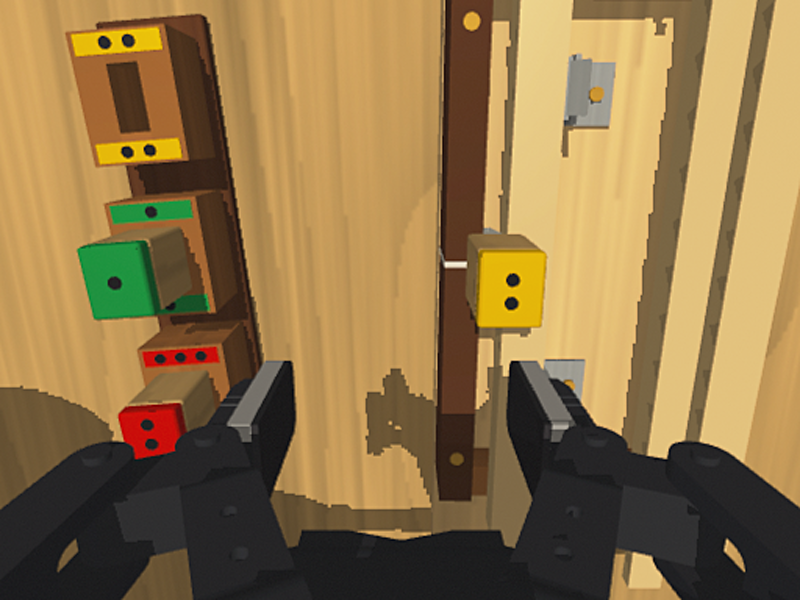

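View pics/s6b.png

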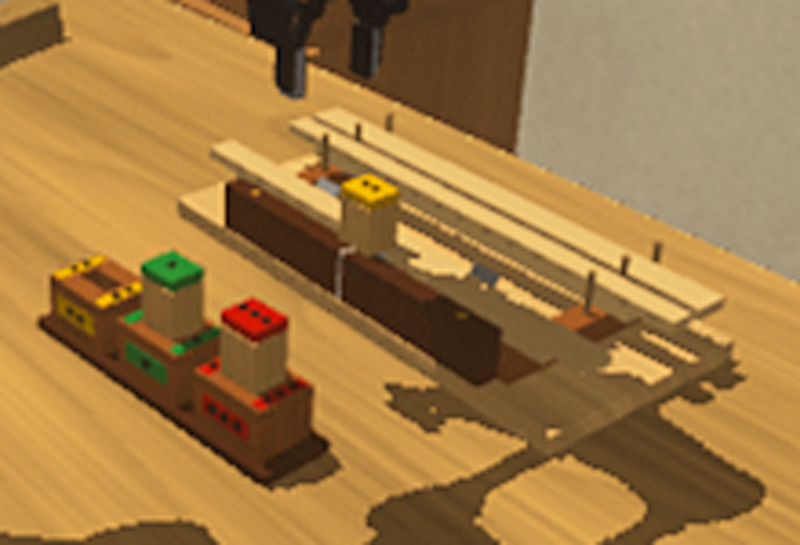

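```bash
python3 -c "
from h import *
sign_off()"
```

```text
the job is handed in; nothing more can be done
```

The yellow blade is pressed fully home at the white mark, and the job is handed in at about 11.6 s. `sign_off` gives no verdict, so success is not confirmed.

- **Choosing the blade:** The wrist depth picture put the gap at about 11 mm and the bar at about 24.5 mm wide, which pointed to yellow. I then tested it by feel. The bevel met the bar at the expected depth with light wedging. The one reading taken while the blade was sliding gave about 4.4 N, or roughly 5.5 N with the blade's own weight added. That is within the 3 to 8 N expected, so yellow is neither loose nor jammed. I did not try green or red.
- **Seating:** The blade came to a firm stop at the height worked out for shoulder-down. The highest pressing force I read was about 13.6 N.
- **Last checks, yellow:** After release, the handle top stands 50.1 mm above the fence top, so the shoulder is down. The handle is about 6 mm behind the fence face, within about 2 mm of the mark, and tilted about 0.013 rad.
- **Last checks, the rest:** Green and red were not touched. In the last pictures they stand in their own slots as at the start. The arm was never near the loose things, and I did not measure them again at the end.
- **Disagreements:** Wrist camera heights read about 1.7 mm low, within the stated calibration. The front and back edges of the fence gave slightly different angles (0.016 and 0.003 rad), too little to matter.
- **Not measured:** The blade's force on the fence was not read directly. From the clip figures it should be about 7 N, against the 2.5 N required.

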